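# Draw a spice shelf's end panel home with its cam lock

### The arm

A 6-joint arm with a two-finger parallel gripper is mounted at the origin on the work surface. World frame = base frame: x ahead of the robot, y to its left, z up, the work surface at z = 0. Lengths are in m, angles in rad, forces in N, time in s.
With the tool pointing down it reaches from about 0.15 to 0.775 m from the base axis. Payload 6.1 kg.
Tool frame: the origin (TCP) lies at the very end of the fingers, on their centre line; the grasp point (between the pads) lies 19 mm behind it; z points along the fingers, y is the line along which they close (so a half turn about z gives the same grasp; the last joint's range is limited). The gripper opens to 85 mm and grips with 20 to 120 N. Pads are 22 mm wide; open, the fingers measure 114 mm over their backs; the gripper's body (76 mm by 85 mm) begins 54 mm behind the grasp point. The pads swing forward as they close: fully open they stand 13 mm farther back than shut.
Start: joints at [1.164, 0.126, -0.04, 1.405, 0, 1.571], TCP at [0.208, 0.482, 0.207] pointing down, gripper open.
Joint ranges: [-2.72, 2.72], [-0.95, 1.95], [-1.27, 1.35], [-1.78, 2.02], [-1.46, 1.47], [-3.14, 3.14]. Speed limits (rad/s): [2.39, 2.39, 3.01, 3.14, 3.14, 3.14].

### API

Orientations are given as a rotation vector (axis times angle).
In Python, from workcell import * gives the robot as it stands.
- The arm moves only by the tool jog_arm, never from a script. Its argument "increments" is a list of rows, each a list of 2 entries, a list of its own where there are three numbers: the shift along the world's x, y, z scaled (see below), then the turn, a rotation vector about the world's x, y, z scaled (see below). A call has 1 to 8 rows; each row shifts and turns the commanded pose from where the row before left it; what a row does not reach is not made up. The controller multiplies each number of a shift by 20 mm and each number of a turn by 120 degrees. A row lasts 1/8 s, in which the tool goes at most 62.5 mm and 10.7 degrees, less where a joint would pass 70% of its speed; a pose out of reach is approached as far as the arm can. A call with a number of a shift or a turn outside -1 to 1 is refused whole. A call with a gripper value outside its range is refused whole. "grip" is the closure, from -1 (fully open) to 1 (shut), set as the call begins (left out, the last holds). The fingers move at their own pace and stop on an object; "force" is the grip in N (left out, the last holds). Time passes only in rows, so rows that do not move let the fingers close. It gives the time, the measured TCP pose, the force, the opening and the grip force at its end, in the units of the state.
- state(): the state, without advancing time (a new reading comes with each control period).
- read_camera(name): name is "side" or "top"; returns the picture (400x640x3 uint8, blue, green, red); there is no depth.
- get_calibration(name): a dict with "fx", "fy", "cx", "cy" (pixels), "pose" (4x4, takes a point from camera to world coordinates). Camera axes: x right, y down, z forward; pixel columns grow to the right and rows downward; lengths in m; the calibration is good to about 2 mm. A picture is of the moment at which its call begins. get_calibration takes no time and is no camera call.
- job_done(): hands the job in; it is judged then, once.
Trained networks look in the newest picture that a camera, given by its name, has taken for a name from the list of things; names that differ only in an ending like _2 or _b are one class to them, and where a whole thing is asked for, a point or a joint stands for the part that bears it (a point fixed in the world has none). Each returns a list of dicts, best first, with "p" (0 to 1); they miss things now and then, are a little off and sometimes report something else, mostly with a low value. They report only what shows in the picture. A call takes as long as a camera call. They do not tell look-alikes from the thing itself.
- search_frame(camera, label): "extent" ([centre column, centre row, width, height] in pixels, round what is visible of it).
The state is a dict: "time_s": time; "qpos": joint angles; "qd": joint speeds; "effort": joint torques, N m; "tool_pos": TCP position; "ee_rot": TCP orientation; "contact_force": force on the tool from outside, world axes, zero at the start; "torque": the same for the moment, N m; "grip_width": finger opening in m; "grasp_force": force on a finger pad.
Only numpy, scipy, OpenCV 4.12 (cv2) and the standard library are available. Lean on these libraries where they do the work, as an engineer would, in place of code of your own. Each camera call takes 0.05 s, during which the arm holds its last target. There are 200 camera calls.

### The job

The end panel of the little flat-pack spice shelf still stands a few millimetres off: take the screwdriver from its stand, seat its blade in the slot of the cam disc and turn the cam clockwise until it has grabbed the bolt, drawn the panel fully home and gone tight. Stop as soon as you feel it go firmly tight, because the soft zinc cam cracks when it is forced. Then put the screwdriver back upright in the hole of its stand, and leave the jars and the other kitchen things where they are.

Things in the scene. Friction and masses are not known exactly. Their poses are not given: they have to be found in the camera images.
- shelf: Pale wooden spice shelf lying flat, fixed: board 140 (x) x 160 (y) x 30 mm, top face 30 mm above the worktop, end panels 18 mm thick and 55 mm tall at its y ends. Origin: centre of the board's underside. The +y end is on; the -y one is loose. The cam sits in a 37.5 mm round pocket on the centre line, 34 mm from the -y edge.
- end_panel: The -y end panel, sliding along the shelf's y. Origin: lower edge of its inner face, mid-length: at y = -80 mm in the shelf's frame when home, -82 to -83 mm at the start. Stiff dowels push it out with up to 4 N, so only the cam keeps it home. A steel bolt reaches from it into the pocket under the cam's top, screwed in up to 1.2 mm more or less than usual, unseen.
- cam_disc: Grey zinc disc, 36 mm across, top level with the board. Origin: centre of the top, z up. Slot through the centre along its own x: 18 mm long, 5 wide, 6 deep, floor closed. Red dot 12.5 mm along -y marks the mouth facing the bolt. At the start the slot is within 0.05 rad of the shelf's x axis. Clockwise from above tightens: 0.4 to 1.25 rad brings the panel home, depending on the unseen bolt.
- cam_axis (a point): Point on the cam's axis at the slot's floor, 6 mm below its top; axes as cam_disc. Turning the cam takes 0.08 to 0.18 N m; once the panel is home the torque climbs by 0.1 N m in about 0.15 rad: 0.26 N m is properly tight, about 0.4 N m cracks the cam. It stays where it is left, tight or not.
- driver_mid (a point): Middle of the orange handle of the screwdriver, which stands upright, blade down. Handle square, 24 x 24 mm, its upper end 28 mm above this point, its lower end 30 mm below; under it a 7 mm shank and a flat blade 14 mm wide, 3.5 mm thick. Handle sides square to its x and y; blade width along its x; z up. About 0.11 kg. At the start this point is 96 mm above the worktop.
- driver_tip (a point): Middle of the end of the screwdriver's blade, 90 mm below driver_mid along its axis; axes as driver_mid.
- stand_hole (a point): Centre of the mouth of the 19 mm round hole that goes right through the dark wooden screwdriver stand, a fixed block 70 x 70 mm and 66 mm tall, this point on its top face. With the screwdriver in it the handle rests on this face, the blade's end 60 mm below it.
- jar0: Hexagonal glass jar with a gold lid, 52 mm across, 88 mm tall; origin at the centre of its underside. To be left alone.
- jar1: Hexagonal glass jar with a gold lid, like jar0. To be left alone.
- jar2: Hexagonal glass jar with a gold lid, like jar0. To be left alone.
- dipper: Wooden honey dipper, 160 mm long, 32 mm thick, lying on the worktop; origin under its middle. To be left alone.
- dish: Turquoise ceramic dish, 90 mm across, 26 mm tall; origin at the centre of its underside. To be left alone.
Things that resemble listed ones, but are neither listed nor needed, are in the scene too. Leave any blue look-alike of the part that bears driver_mid alone.

How it is judged:
On the way, in this order (a step that is already met when the one before it is completed fails the run):
1. the screwdriver's blade is seated in the cam's slot (z of driver_tip in the frame of cam_disc below -0.004 m and horizontal distance between driver_tip and cam_disc below 0.005 m), for 0.2 s.
2. with the blade in the slot, the cam has drawn the panel home and is tight on the bolt (all of step 1 and y of end_panel in the frame of shelf above -0.0808 m and contact force between end_panel and cam_disc above 12 N), for 0.2 s.
At the end, for the whole second after the job is handed in: The end panel is within 0.8 mm of home, the cam gripping its bolt with over 12 N; the screwdriver is at rest, upright (0.12 rad) in its stand, the blade's end within 8 mm of the hole's axis and 56 mm or more below the stand's top (y of end_panel in the frame of shelf above -0.0808 m and contact force between end_panel and cam_disc above 12 N and horizontal distance between driver_tip and stand_hole below 0.008 m and angle between driver_mid's own z axis and vertical below 0.12 rad and z of driver_tip in the frame of stand_hole below -0.056 m and linear speed of driver below 0.02 m/s); the robot touches nothing.
It fails at once if the cam is forced: the cam pulls on the bolt with more than 55 N and cracks (contact force between end_panel and cam_disc above 55 N).
It fails at once if a jar, the dipper or the dish is moved by more than 30 mm or a jar is tipped (distance of any of jar0, jar1, jar2, dipper, dish from where it was at the start of the episode above 0.03 m or angle between any of jar0, jar1, jar2's own z axis and vertical above 0.5 rad).
It also fails if it takes over 69 s, if anything falls off the work surface, if the arm or the gripper's body presses on something with over 40 N, if the wrist force passes 120 N, or if a joint passes its speed limit or range.

## Working session

There is one attempt and no reset: what is moved stays moved. The work goes in short steps, Python scripts to look and compute and a tool call to move; the robot and the scene stay as the last step left them, time stands still between calls to the robot, and variables do not carry over. Pictures are saved under pics/ and viewed, at most 10 in all, crops included, and the job is handed in when it is done.

Besides the shell and the picture viewer there is one more tool, called after "Emit:" as a command line: name --argument value ..., lists and objects as JSON in quotes. jog_arm: Moves the arm, as the interface text tells. Its arguments: {"type":"object","properties":{"increments":{"type":"array","items":{"type":"array"}},"grip":{"type":"number"},"force":{"type":"number"}},"required":["increments"]}

```bash
mkdir -p pics; ls
python3 - <<'E'
from workcell import *
import cv2
for c in ("top","side"):
    im=read_camera(c); cv2.imwrite(f"pics/{c}0.png",im)
    k=get_calibration(c); print(c,k)
    for l in ("driver_mid","cam_disc","stand_hole","shelf","end_panel"):
        try: print(l,[(round(d["p"],2),[round(float(v),1) for v in d["extent"]]) for d in search_frame(c,l)][:4])
        except Exception as e: print(l,e)
print(state())
E
```

```text
pics
top {'fx': 468.27253577281243, 'fy': 468.27253577281243, 'cx': 326.6466501442454, 'cy': 203.39209256697995, 'pose': array([[ 0.02665466, -0.99723693,  0.06933993,  0.44546637],
       [-0.99953459, -0.02555804,  0.01665477, -0.03380056],
       [-0.01483656, -0.06975159, -0.99745406,  1.50855793],
       [ 0.        ,  0.        ,  0.        ,  1.        ]])}
driver_mid [(0.42, [271.5, 172.1, 16.7, 13.9])]
cam_disc [(0.48, [354.1, 212.8, 10.3, 8.3])]
stand_hole [(0.69, [257.6, 202.3, 31.5, 26.5]), (0.49, [368.7, 215.8, 12.0, 44.4])]
shelf [(0.86, [340.8, 209.9, 75.5, 54.5])]
end_panel [(0.64, [367.4, 215.2, 13.7, 42.9])]
side {'fx': 497.197754533991, 'fy': 497.197754533991, 'cx': 321.9871347297047, 'cy': 195.96586684059557, 'pose': array([[ 0.8535741 , -0.38653463,  0.3492882 ,  0.15228933],
       [-0.52075938, -0.61392254,  0.593219  , -0.69627906],
       [-0.01486379, -0.68825148, -0.72531991,  0.9360862 ],
       [ 0.        ,  0.        ,  0.        ,  1.        ]])}
driver_mid [(0.77, [314.8, 155.2, 10.1, 34.7]), (0.58, [259.0, 132.6, 14.2, 31.0]), (0.55, [260.6, 184.8, 1
[... 279 characters left out ...]
5.5, 262.5, 61.7, 36.2])]
{'time_s': 0.6, 'qpos': array([ 1.16401058e+00,  1.25796556e-01, -3.95773319e-02,  1.40541278e+00,
        2.87458903e-06,  1.57078347e+00]), 'qd': array([ 0.00058705,  0.00065933, -0.00043741, -0.00182851, -0.00126595,
       -0.00154854]), 'effort': array([ 5.43161786e-04, -4.35433960e+01,  3.52944374e+01,  1.07704203e-03,
        1.36314929e-05,  6.67698771e-06]), 'tool_pos': array([0.2077157 , 0.48214816, 0.20670673]), 'ee_rot': array([-6.34561103e-01, -3.07683785e+00, -1.57663500e-05]), 'contact_force': array([ 0.21496991,  0.33573231, -0.97006725]), 'torque': array([-0.02670189, -0.03032306,  0.02183413]), 'grasp_force': 0.0, 'grip_width': 0.08540540207042585}
```

Run:
```python
import cv2,numpy as np
s=cv2.imread("pics/side0.png"); t=cv2.imread("pics/top0.png")
cv2.imwrite("pics/sc0.png",cv2.resize(s[90:290,190:457],None,fx=3,fy=3,interpolation=cv2.INTER_CUBIC))
cv2.imwrite("pics/tc0.png",cv2.resize(t[120:270,210:410],None,fx=4,fy=4,interpolation=cv2.INTER_CUBIC))
```

```text
(no output)
```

View pics/sc0.png

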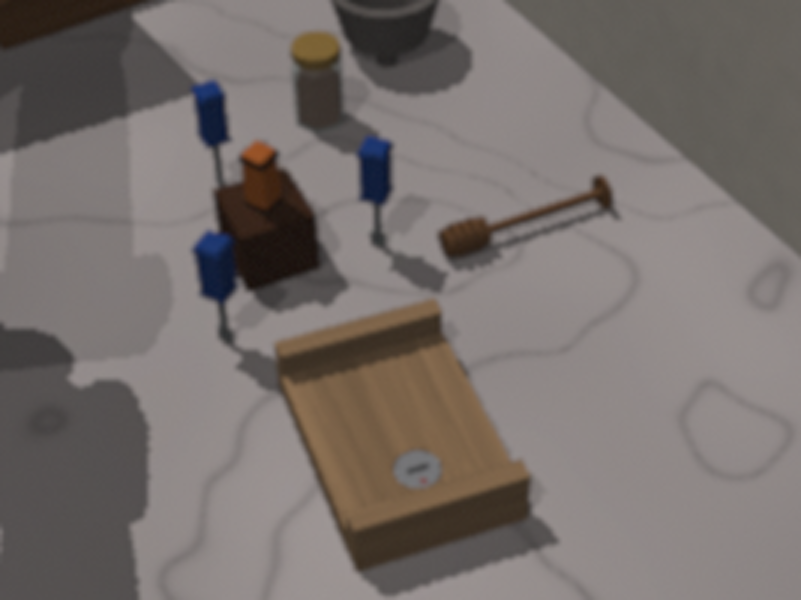

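View pics/tc0.png

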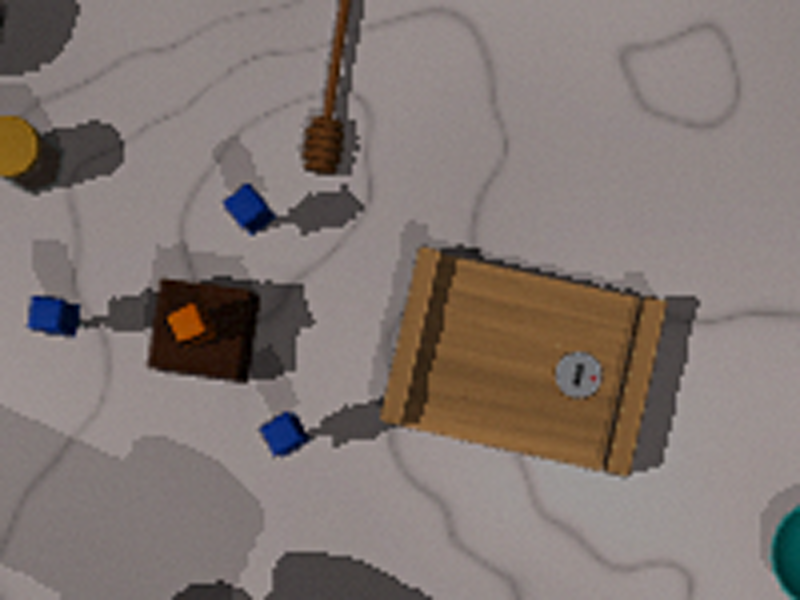

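The side picture shows the orange driver in the dark stand at about (277,148), with blue look-alikes at about (260,128), (262,179) and (315,147). In the top picture orange is at about (257,200) and blue at (223,199), (272,172) and (281,228). The orange one, in the dark stand, fits the description. The cam is at about (354,213) in the top view, with its red dot toward the loose panel on the right. Next I'll fit precise poses.

```bash
cat > h.py <<'E'
from workcell import *
import cv2,numpy as np
from scipy.optimize import minimize
def proj(c,P):
    k=get_calibration(c);T=np.linalg.inv(k["pose"]);p=np.atleast_2d(P)@T[:3,:3].T+T[:3,3]
    return np.c_[k["fx"]*p[:,0]/p[:,2]+k["cx"],k["fy"]*p[:,1]/p[:,2]+k["cy"]]
def ray(c,uv,z):
    k=get_calibration(c);d=k["pose"][:3,:3]@[(uv[0]-k["cx"])/k["fx"],(uv[1]-k["cy"])/k["fy"],1];o=k["pose"][:3,3]
    return o+d*(z-o[2])/d[2]
def box(x,y,yaw,sx,sy,z0,z1):
    c,s=np.cos(yaw),np.sin(yaw)
    return np.array([[x+c*a*sx/2-s*b*sy/2,y+s*a*sx/2+c*b*sy/2,z] for a in(-1,1) for b in(-1,1) for z in(z0,z1)])
S=16
def render(c,P,shape):
    h=cv2.convexHull(((proj(c,P)+.5)*4).astype(np.float32))
    m=np.zeros((shape[0]*4,shape[1]*4),np.uint8)
    cv2.fillConvexPoly(m,np.round((h-.5)*S).astype(np.int32),255,shift=4)
    return cv2.resize(m,shape[::-1],interpolation=cv2.INTER_AREA)/255.
def fit(masks,sx,sy,z0,z1,x0):
    def f(q): return sum(((render(c,box(*q,sx,sy,z0,z1),m.shape)-m)**2).sum() for c,m in masks.items())
    best=None
    for dy in (0,.4,.8,1.2) if sx==sy else (0,):
        st=np.array([x0[0],x0[1],x0[2]+dy])
        r=minimize(f,st,method="Nelder-Mead",options=dict(initial_simplex=np.array([st,st+[.006,0,0],st+[0,.006,0],st+[0,0,.25]]),xatol=1e-4,fatol=1e-3))
        if best is None or r.fun<best.fun: best=r
    return best.x.round(4),round(best.fun,2)
def orange(im):
    # hue in degrees/2 with soft area
    h=cv2.cvtColor(im,cv2.COLOR_BGR2HSV).astype(int)
    return ((h[...,0]<=14)&(h[...,1]>185)&(h[...,2]>90)).astype(float)
E
python3 - <<'E'
from h import *
ims={c:cv2.imread(f"pics/{c}0.png") for c in("top","side")}
def keep(m,uv,r):
    o=np.zeros_like(m);o[uv[1]-r:uv[1]+r,uv[0]-r:uv[0]+r]=1;return m*o
ms={"top":keep(orange(ims["top"]),(257,200),12),"side":keep(orange(ims["side"]),(277,148),20)}
for c in ms: print(c,ms[c].sum(), ims[c][200 if c=="top" else 155,257 if c=="top" else 277])
x0=[*ray("top",(256.7,200.5),.12)[:2],0]
print("driver both",fit(ms,.024,.024,.066,.124,x0))
for c in ms: print("driver",c,fit({c:ms[c]},.024,.024,.066,.124,x0))
for c,uv in(("top",(354,213)),("side",(329,246))):
    im=ims[c];h=cv2.cvtColor(im,cv2.COLOR_BGR2HSV).astype(int);r=12
    g=(h[...,1]<70);g=keep(g.astype(float),uv,r)
    v,u=np.nonzero(g);e=cv2.minEnclosingCircle(np.c_[u,v].astype(np.float32))
    hull=cv2.convexHull(np.c_[u,v].astype(np.int32));mm=cv2.fillConvexPoly(np.zeros(g.shape,np.uint8),hull,1);vv,uu=np.nonzero(mm)
    cen=(uu.mean(),vv.mean());print("cam",c,cen,len(u),ray(c,cen,.03))
    red=keep(((h[...,0]>165)|(h[...,0]<5))*(h[...,1]>70)*1.*mm,uv,r);v2,u2=np.nonzero(red)
    d=(im[...,2].astype(int)-im[...,1])*mm; w=np.clip(d-12,0,None);V,U=np.mgrid[:400,:640]
    rc=((w*U).sum()/w.sum(),(w*V).sum()/w.sum());a=ray(c,rc,.03)-ray(c,cen,.03);print("dot",rc,a,"yaw",np.arctan2(a[0],-a[1]))
    # slot
    wg=np.clip(100-im.max(2).astype(int),0,None)*mm
    wg=wg*(np.hypot(U-cen[0],V-cen[1])<6); 
    P=np.array([ray(c,(x,y),.03)[:2] for x,y in zip(U[wg>0],V[wg>0])])
    if len(P):
        ww=wg[wg>0].astype(float);m=(ww[:,None]*P).sum(0)/ww.sum();C=np.cov((P-m).T,aweights=ww);L,E=np.linalg.eigh(C);print("slot",m,len(P),np.arctan(E[1,1]/E[0,1]),L**.5)
    # wood board
    hh=h;wd=((hh[...,0]>8)&(hh[...,0]<25)&(hh[...,1]>90)&(hh[...,2]>70)).astype(np.uint8)
    n,lab,st,ce=cv2.connectedComponentsWithStats(wd);i=1+np.argmax(st[1:,4]);print(st[i],cv2.minAreaRect(np.argwhere(lab==i)[:,::-1].astype(np.float32)))
    # stand
    for l in("stand_hole",): pass
E
```

```text
top 53.0 [  0  70 156]
side 30.0 [21 42 75]
driver both (array([0.5482, 0.2037, 1.166 ]), np.float64(226.99))
driver top (array([0.5465, 0.1996, 1.0902]), np.float64(39.59))
driver side (array([ 0.5493,  0.2074, -0.4198]), np.float64(186.36))
cam top (np.float64(354.1333333333333), np.float64(213.16190476190476)) 102 [ 0.51955639 -0.09672583  0.03      ]
dot (np.float64(357.2706766917293), np.float64(213.89473684210526)) [-0.00205894 -0.00994759  0.        ] yaw -0.20409641168968584
slot [ 0.51993027 -0.09705161] 20 -0.22925190800010428 [0.00240426 0.0062165 ]
[ 305  182   72   57 2485] ((340.3529357910156, 209.91175842285156), (63.777549743652344, 44.7961311340332), 12.52880859375)
cam side (np.float64(328.73770491803276), np.float64(246.0601092896175)) 177 [ 0.51926835 -0.09862369  0.03      ]
dot (np.float64(330.15671641791045), np.float64(248.17164179104478)) [-0.0004616  -0.00687027  0.        ] yaw -0.06708739223124197
slot [ 0.51989119 -0.09806446] 15 -0.19002404235806042 [0.00140547 0.00436378]
[ 284  202   82   66 3021] ((324.1972961425781, 232.5161895751953), (57.12618637084961, 68.88961791992188), 72.89727020263672)
```

Run:
```python
from h import *
ims={c:cv2.imread(f"pics/{c}0.png") for c in("top","side")}
np.set_printoptions(linewidth=250)
print((ims["top"][193:210,249:267,2].astype(int)-ims["top"][193:210,249:267,0]))
print((ims["side"][134:164,264:292,2].astype(int)-ims["side"][134:164,264:292,0]))
def keep(m,uv,r):
    o=np.zeros_like(m);o[uv[1]-r:uv[1]+r,uv[0]-r:uv[0]+r]=1;return m*o
for ts,tt in((45,70),(55,90)):
    ms={}
    for c,uv,r,t in(("top",(257,200),9,tt),("side",(277,148),15,ts)):
        d=ims[c][...,2].astype(int)-ims[c][...,0];ms[c]=keep((d>t)*1.,uv,r)
    print(fit(ms,.024,.024,.066,.124,[.547,.202,0]))
    for c in ms: print(c,ms[c].sum(),fit({c:ms[c]},.024,.024,.066,.124,[.547,.202,0]))
for c in ("top","side"):
    im=ims[c];h=cv2.cvtColor(im,cv2.COLOR_BGR2HSV).astype(int)
    dk=((im.max(2)<62)&(im[...,2]>im[...,0]+8)).astype(float)
    print(c,"stand",dk[140:230,230:310].sum())
```

```text
[[ 17  30  32  25  26  25  30  26  26  26  27  30  32  31  34  34  36  32]
 [ 18  32  27  27  24  23  25  26  21  23  26  37  30  33  31  32  34  31]
 [ 20  27  33  28  23  27  19  23  43  27  24  26  36  31  30  31  30  29]
 [ 24  30  32  27  19  21  28  70 146 123  29  24  29  30  31  33  13  15]
 [ 27  31  27  20  29  56 146 161 163 156  53  32  32  13  10  16  12  15]
 [ 25  34  12  56 148 159 159 160 160 163 107  29  37  12  14  17  18  18]
 [ 29  32  40 159 163 160 153 156 157 162 134  41  32  28  14  15  13  13]
 [ 31  31   5 148 159 158 156 156 156 159 163  77  22  30  13  16  15  11]
 [ 28  27  20  50 149 152 156 158 149 151 162 132  54  42  31  14  14  15]
 [ 31  30  32   3 147 161 154 154 152 159 156 159  51  39  27  15  16  15]
 [ 33  31  27  29  55 143 159 157 158 150 135  51  20  51  49  15  13  16]
 [ 34  33  33  28  28 146 153 145 120  36  16  49  53  55  35   9  14  18]
 [ 35  33  35  34  31  62  46  17  17  49  54  38  26  10  14  11  33  33]
 [ 34  37  34  36  35  22  14  52  42  26  30  15  31  35  32  31  33  30]
 [ 35  36  35  33  37  36  34  35  24  32  33  31 
[... 4230 characters left out ...]
turn sum(((render(c,box(*q,sx,sy,z0,z1),m.shape)-m)**2).sum() for c,m in masks.items())
                     ~~~^^^^^^^^^^^^^^^^^^^^^^^^^^^^^^^^^^^^^^^^^^^^^^^^^^^^^^^^^^^^^^^^^^^^^^^^^^^^^^^
  File "h.py", line 20, in <genexpr>
    def f(q): return sum(((render(c,box(*q,sx,sy,z0,z1),m.shape)-m)**2).sum() for c,m in masks.items())
                           ~~~~~~^^^^^^^^^^^^^^^^^^^^^^^^^^^^^^^
  File "h.py", line 15, in render
    h=cv2.convexHull(((proj(c,P)+.5)*4).astype(np.float32))
                       ~~~~^^^^^
  File "h.py", line 5, in proj
    k=get_calibration(c);T=np.linalg.inv(k["pose"]);p=np.atleast_2d(P)@T[:3,:3].T+T[:3,3]
ValueError: time passes only in moves, steps and waits
```

```bash
sed -i 's/^def proj/_K={}\n_gc=get_calibration\ndef get_calibration(c):\n    if c not in _K: _K[c]=_gc(c)\n    return _K[c]\ndef proj/' h.py
cat >> h.py <<'E'
def crop(m,uv,r):
    o=np.zeros_like(m);o[uv[1]-r:uv[1]+r,uv[0]-r:uv[0]+r]=1;return m*o
def rb(im): return im[...,2].astype(float)-im[...,0]
E
python3 - <<'E'
from h import *
ims={c:cv2.imread(f"pics/{c}0.png") for c in("top","side")}
ms={"top":crop(np.clip((rb(ims["top"])-40)/115,0,1),(256,200),9),"side":crop(np.clip((rb(ims["side"])-52)/52,0,1),(277,140),7)}
ms["top"][204:,258:]=0
print("both",fit(ms,.024,.024,.1239,.124,[.547,.202,0]))
for c in ms: print(c,ms[c].sum(),fit({c:ms[c]},.024,.024,.1239,.124,[.547,.202,0]))
# shelf: panel-to-panel outline; box to z .055
for c in ms:
    im=ims[c];h=cv2.cvtColor(im,cv2.COLOR_BGR2HSV).astype(int)
    wd=((h[...,0]>8)&(h[...,0]<25)&(h[...,1]>90)&(h[...,2]>(70 if c=="top" else 40))).astype(np.uint8)
    n,lab,st,ce=cv2.connectedComponentsWithStats(wd);i=1+np.argmax(st[1:,4]);print(st[i])
    ys=np.argwhere(lab==i)[:,::-1]
    r=cv2.boxPoints(cv2.minAreaRect(ys.astype(np.float32)))
    if c=="top":
        P=np.array([ray(c,p,.055)[:2] for p in r]);print(P.round(4));E=np.diff(np.r_[P,P[:1]],axis=0);print([ (round(float(np.hypot(*e)),4),round(float(np.arctan2(e[1],e[0])),3)) for e in E])
# stand top face in top image: fit box 70x70 with dark brown
im=ims["top"];dk=((im.max(2)<75)&(rb(im)>6)).astype(np.uint8)
n,lab,st,ce=cv2.connectedComponentsWithStats(dk[170:235,235:290]);i=1+np.argmax(st[1:,4]);print("stand",st[i])
E
```

```text
both (array([0.5449, 0.1981, 0.5578]), np.float64(24.11))
top 54.63478260869566 (array([0.5457, 0.199 , 0.5193]), np.float64(5.99))
side 39.44230769230769 (array([0.5444, 0.1946, 0.2776]), np.float64(11.93))
[ 305  182   72   57 2485]
[[ 0.478   0.0578]
 [ 0.6152  0.0316]
 [ 0.5767 -0.1634]
 [ 0.4403 -0.136 ]]
[(0.1397, -0.189), (0.1987, -1.765), (0.1392, 2.944), (0.1975, 1.379)]
[ 283  191   83   88 4355]
stand [ 12  20  32  26 547]
```

Emit:
jog_arm --increments '[[[1,-0.84,0],[0,0,0.056]],[[1,-0.84,0],[0,0,0.056]],[[1,-0.84,0],[0,0,0.056]],[[1,-0.84,0],[0,0,0.056]],[[1,-0.84,0],[0,0,0.056]],[[1,-0.84,0],[0,0,0.056]],[[1,-0.84,0],[0,0,0.056]],[[1,-0.84,0],[0,0,0.056]]]' --grip -0.3

```text
time_s: 1.6
tool_pos: [0.3683, 0.3472, 0.2068]
ee_rot: [-0.831, 3.03, 0.0]
contact_force: [-0.1, 0.8, 0.3]
grip_width: 0.0558
grasp_force: 0.0
```

Emit:
jog_arm --increments '[[[1,-0.84,0],[0,0,0]],[[1,-0.84,0],[0,0,0]],[[1,-0.84,0],[0,0,0]],[[1,-0.84,0],[0,0,0]],[[1,-0.84,0],[0,0,0]],[[1,-0.84,0],[0,0,0]],[[1,-0.84,-0.5],[0,0,0]],[[1,-0.84,-0.5],[0,0,0]]]'

```text
time_s: 2.6
tool_pos: [0.5285, 0.2128, 0.1866]
ee_rot: [-0.825, 3.031, 0.0]
contact_force: [0.7, -0.1, -0.5]
grip_width: 0.0555
grasp_force: 0.0
```

Emit:
jog_arm --increments '[[[0.84,-0.74,0],[0,0,0]],[[0,0,-1],[0,0,0]],[[0,0,-1],[0,0,0]],[[0,0,-1],[0,0,0]],[[0,0,-1],[0,0,0]],[[0,0,-1],[0,0,0]],[[0,0,-0.18],[0,0,0]],[[0,0,0],[0,0,0]]]'

```text
time_s: 3.6
tool_pos: [0.5448, 0.1986, 0.0837]
ee_rot: [-0.825, 3.031, 0.0]
contact_force: [-0.1, -0.8, 0.1]
grip_width: 0.0554
grasp_force: 0.0
```

Run:
```python
from h import *
im=read_camera("side");cv2.imwrite("pics/s1.png",im);cv2.imwrite("pics/s1c.png",cv2.resize(im[60:210,200:400],None,fx=4,fy=4,interpolation=cv2.INTER_CUBIC))
s=state();print(s["tool_pos"],s["qpos"],s["contact_force"])
```

```text
[0.54508849 0.19869536 0.08409066] [ 3.49550759e-01  2.54191332e-01 -1.52689989e-01  1.16272195e+00
 -4.34775195e-08 -1.81932021e-01] [ 0.00846269 -0.63175679 -0.20123622]
```

View pics/s1c.png

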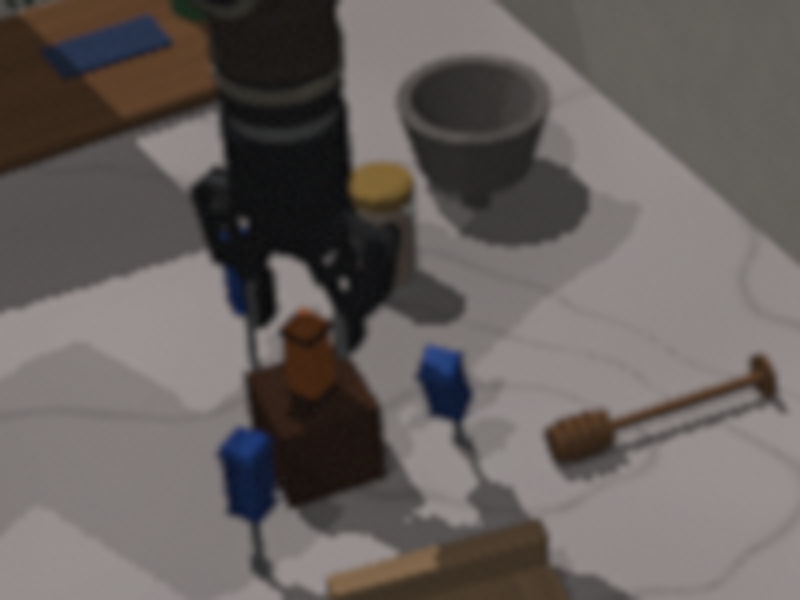

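The side picture shows the orange handle in the stand at about crop (305,355), with the fingers on either side of it. The tips look a bit high or far back, so I'll check that by projection.

Run:
```python
from h import *
f=lambda c,p,o:((proj(c,p)[0]-o)*4).round(0)
o=np.array([200,60])
y=np.array([-.511,.86,0])
for n,p in(("tcp",[.545,.1987,.084]),("hmid",[.545,.198,.096]),("htop",[.545,.198,.124]),("hbot",[.545,.198,.066])): print(n,f("side",p,o))
for s in(-1,1): print("finger",s,f("side",np.array([.545,.1987,.09])+s*y*.028,o))
im=read_camera("top");cv2.imwrite("pics/t1c.png",cv2.resize(im[150:250,190:320],None,fx=6,fy=6,interpolation=cv2.INTER_CUBIC))
```

```text
tcp [305. 366.]
hmid [304. 353.]
htop [301. 319.]
hbot [308. 388.]
finger -1 [342. 372.]
finger 1 [268. 346.]
```

View pics/t1c.png

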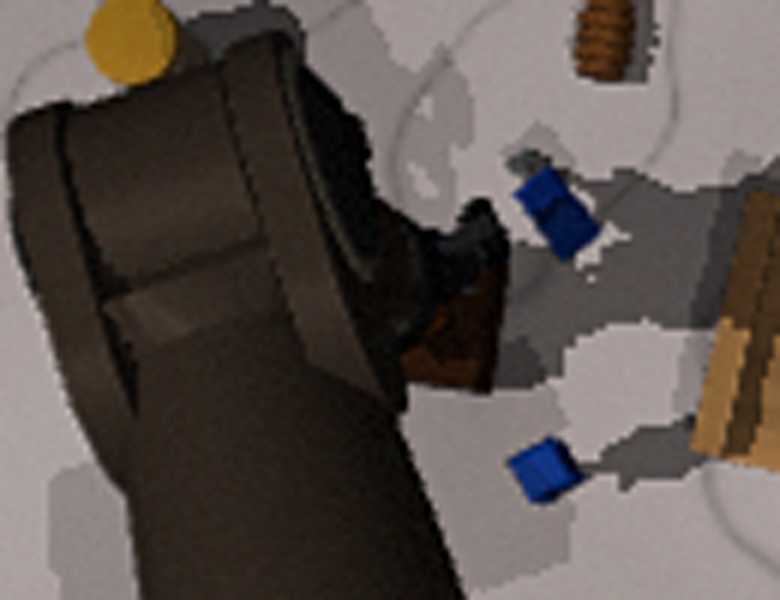

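The blue handle that was at top (272,172) now shows at about (283,186), and its shank is tilted. It may be falling, so I'll track the blue ones numerically.

```bash
cat >> h.py <<'E'
def blues(im):
    b=((im[...,0].astype(int)-im[...,2]>40)).astype(np.uint8)
    n,l,s,c=cv2.connectedComponentsWithStats(b)
    return [(c[i].round(1).tolist(),s[i,2:].tolist()) for i in range(1,n) if s[i,4]>25]
E
python3 - <<'E'
from h import *
for f in("top0","side0","s1"): print(f,blues(cv2.imread(f"pics/{f}.png")))
for _ in range(2):
  for c in("top","side"): print(c,blues(read_camera(c)))
print(state()["contact_force"],state()["time_s"])
E
```

```text
top0 [([101.7, 172.5], [15, 26, 193]), ([270.9, 171.0], [11, 11, 67]), ([221.0, 198.1], [9, 9, 70]), ([280.0, 228.3], [11, 11, 70]), ([416.5, 258.3], [28, 28, 621])]
side0 [([258.7, 120.5], [10, 9, 57]), ([314.1, 143.6], [10, 21, 103]), ([260.3, 174.2], [12, 21, 105]), ([324.6, 345.2], [43, 41, 1284])]
s1 [([309.7, 150.8], [9, 9, 69]), ([261.0, 173.2], [11, 21, 91]), ([333.4, 349.0], [34, 39, 543])]
top [([101.7, 173.4], [16, 26, 364]), ([288.1, 191.9], [17, 18, 125]), ([279.8, 228.1], [11, 11, 70]), ([417.2, 256.5], [28, 27, 512])]
side [([260.9, 171.7], [11, 13, 78]), ([302.9, 190.3], [14, 15, 106]), ([333.4, 349.1], [34, 39, 542])]
top [([101.7, 173.5], [16, 26, 366]), ([297.1, 202.9], [15, 18, 123]), ([279.9, 227.8], [11, 11, 70]), ([417.3, 256.4], [28, 27, 506]), ([68.2, 354.9], [11, 22, 28])]
side [([261.0, 171.4], [11, 10, 74]), ([301.0, 193.6], [12, 10, 65]), ([333.4, 349.0], [34, 39, 546])]
[-0.30195785  0.18192559  0.94852083] 3.9
```

The knocked blue look-alike is falling toward the shelf's far end, clear of the jars. Closing on the orange handle.

Emit:
jog_arm --increments '[[[0,0,0],[0,0,0]],[[0,0,0],[0,0,0]],[[0,0,0],[0,0,0]],[[0,0,0],[0,0,0]],[[0,0,0],[0,0,0]],[[0,0,0],[0,0,0]]]' --grip 1 --force 60

```text
time_s: 4.65
tool_pos: [0.5447, 0.1986, 0.0834]
ee_rot: [-0.825, 3.031, 0.0]
contact_force: [-1.1, -0.7, 4.9]
grip_width: 0.0225
grasp_force: 59.3
```

Run:
```python
from h import *
for c in("top","side"):
    im=read_camera(c);print(blues(im));cv2.imwrite(f"pics/{c}2.png",im)
a=cv2.imread("pics/side2.png")[100:300,190:390];b=cv2.imread("pics/top2.png")[140:290,220:370]
z=lambda i:cv2.resize(i,(400,400),interpolation=cv2.INTER_CUBIC)
cv2.imwrite("pics/c2.png",np.hstack([z(a),z(b)]))
s=state();print(s["tool_pos"],s["contact_force"],s["torque"],s["grip_width"],s["grasp_force"])
```

```text
[([101.7, 173.6], [16, 26, 360]), ([291.0, 202.7], [26, 20, 280]), ([417.2, 256.5], [28, 27, 510]), ([68.4, 353.5], [11, 24, 31])]
[([295.4, 136.3], [18, 10, 98]), ([297.3, 190.0], [21, 20, 228]), ([333.4, 349.0], [34, 39, 543])]
[0.54463158 0.19856697 0.08337287] [-1.40434217 -0.64155449  5.11557082] [-0.15399484  0.23112716  0.00289814] 0.022524498230147464 59.33711349964142
```

View pics/c2.png

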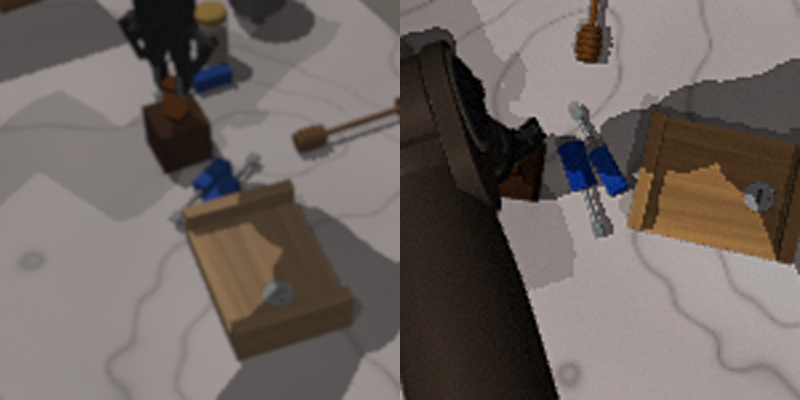

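All three free-standing blue look-alikes have now toppled harmlessly: one behind the stand at side (295,136), two between stand and shelf. The orange handle is held, but the fingers look high on it, so I'll check one enlarged crop.

Run:
```python
from h import *
im=cv2.imread("pics/side2.png")[100:190,240:330].copy()
im=np.clip(im.astype(float)*2,0,255).astype(np.uint8)
cv2.imwrite("pics/c3.png",cv2.resize(im,(600,600),interpolation=cv2.INTER_CUBIC))
for p in([.545,.1985,.124],[.545,.1985,.066],[.545,.1985,.084],[.545,.1985,.096]): print((proj("side",p)[0]-[240,100])*600/90)
```

```text
[233.60852444 264.79029695]
[245.94348672 378.78900872]
[242.20175834 344.20826127]
[239.66477766 320.76169345]
```

View pics/c3.png

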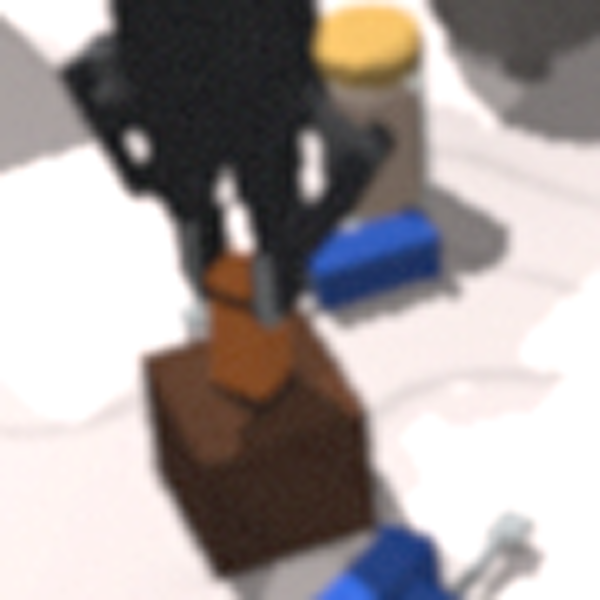

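The fingertips overlap only the top ~24 mm of the handle, so I'm regrasping 11 mm lower.

Emit:
jog_arm --increments '[[[0,0,0],[0,0,0]],[[0,0,0],[0,0,0]],[[0,0,-0.28],[0,0,0]],[[0,0,-0.27],[0,0,0]],[[0,0,0],[0,0,0]]]' --grip 0.1

```text
time_s: 5.38
tool_pos: [0.544, 0.1984, 0.0712]
ee_rot: [0.825, -3.03, 0.0]
contact_force: [-0.2, 0.1, 0.1]
grip_width: 0.0384
grasp_force: 0.0
```

Emit:
jog_arm --increments '[[[0,0,0],[0,0,0]],[[0,0,0],[0,0,0]],[[0,0,0],[0,0,0]],[[0,0,0],[0,0,0]]]' --grip 1 --force 80

```text
time_s: 5.88
tool_pos: [0.5446, 0.1985, 0.0722]
ee_rot: [-0.825, 3.031, 0.0]
contact_force: [-0.2, 0.0, -0.0]
grip_width: 0.0226
grasp_force: 78.4
```

Emit:
jog_arm --increments '[[[0,0,0.5],[0,0,0]],[[0,0,0.8],[0,0,0]],[[0,0,0.8],[0,0,0]],[[0,0,0.8],[0,0,0]],[[0,0,0.8],[0,0,0]],[[0,0,0.8],[0,0,0]],[[0,0,0],[0,0,0]]]'

```text
time_s: 6.75
tool_pos: [0.5454, 0.1988, 0.1638]
ee_rot: [-0.824, 3.029, 0.0]
contact_force: [0.1, -0.3, -1.7]
grip_width: 0.0226
grasp_force: 78.4
```

Emit:
jog_arm --increments '[[[0,-1,0],[0,0,0]],[[0,-1,0],[0,0,0]],[[0,-1,0],[0,0,0]],[[0,-1,0],[0,0,0]],[[0,-1,0],[0,0,0]],[[0,-1,0],[0,0,0]],[[0,-1,0],[0,0,0]],[[0,0,0],[0,0,0]]]'

```text
time_s: 7.75
tool_pos: [0.5445, 0.057, 0.1622]
ee_rot: [-0.822, 3.032, -0.0]
contact_force: [-0.2, -0.6, -1.3]
grip_width: 0.0227
grasp_force: 78.5
```

Run:
```python
from h import *
im=read_camera("side");cv2.imwrite("pics/side3.png",im)
s=state();t=s["tool_pos"];print(t,s["qpos"],s["contact_force"],s["grip_width"])
p=proj("side",t-[0,0,.0662])[0];q=np.round(p).astype(int);print(p)
c=im[q[1]-70:q[1]+30,q[0]-50:q[0]+50]
c=np.clip(c.astype(float)*1.6,0,255).astype(np.uint8)
cv2.imwrite("pics/c4.png",cv2.resize(c,(600,600),interpolation=cv2.INTER_CUBIC))
```

```text
[0.54459941 0.05777176 0.16214808] [ 1.05502657e-01  1.71595199e-01 -8.32136647e-02  1.31583713e+00
  3.13585678e-04 -4.24618343e-01] [-0.43268061  0.30691922 -0.66244075] 0.022421314317273996
[303.10841115 180.8281605 ]
```

View pics/c4.png

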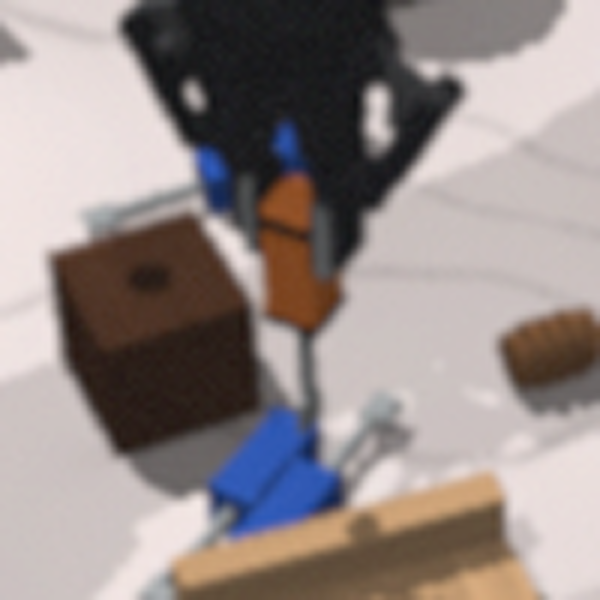

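Here the driver hangs free at crop (305,250–420), and the empty stand hole shows at crop (150,278). The blade's width direction isn't clear against the blue, so I'll move it over the pale board.

Emit:
jog_arm --increments '[[[-0.3,-1,0],[0,0,0]],[[-0.3,-1,0],[0,0,0]],[[-0.3,-1,0],[0,0,0]],[[-0.3,-1,0],[0,0,0]],[[0,0,0],[0,0,0]],[[0,0,0],[0,0,0]]]'

```text
time_s: 8.55
tool_pos: [0.5204, -0.0216, 0.1622]
ee_rot: [-0.824, 3.031, 0.0]
contact_force: [-0.0, 0.1, -0.6]
grip_width: 0.0223
grasp_force: 78.6
```

Run:
```python
from h import *
im=read_camera("side");cv2.imwrite("pics/side4.png",im)
s=state();t=s["tool_pos"];print(t,s["contact_force"])
p=proj("side",t-[0,0,.0662])[0];q=np.round(p).astype(int);print(p)
c=im[q[1]-30:q[1]+20,q[0]-25:q[0]+25]
c=np.clip(c.astype(float)*1.6,0,255).astype(np.uint8)
cv2.imwrite("pics/c5.png",cv2.resize(c,(600,600),interpolation=cv2.INTER_CUBIC))
y0=-1.04
for yaw in(.53,-1.04):
    d=np.array([np.cos(yaw),np.sin(yaw),0])*.007
    print(yaw,[((proj("side",t-[0,0,.0662]+k*d)[0]-q+[25,30])*12).round(0) for k in(-1,1)])
```

```text
[ 0.52053822 -0.02131696  0.16213993] [ 0.44886908  0.41906299 -1.38579986]
[311.20925775 205.36323542]
0.53 [array([285., 388.]), array([320., 340.])]
-1.04 [array([271., 352.]), array([335., 377.])]
```

View pics/c5.png

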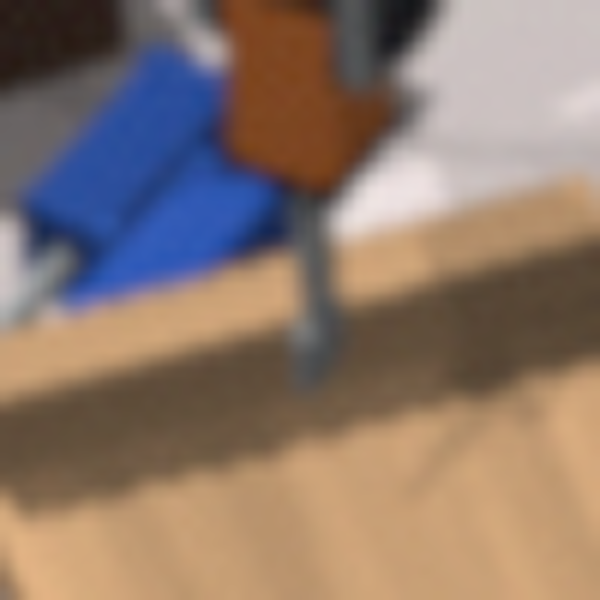

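The tip runs from lower-left (300,388) to upper-right (338,345), which matches blade yaw 0.53. I'll turn about −0.746 rad and hover over the cam.

Emit:
jog_arm --increments '[[[0,-0.95,0],[0,0,-0.0712]],[[0,-0.95,0],[0,0,-0.0712]],[[0,-0.95,-0.4],[0,0,-0.0712]],[[0,-0.95,-0.5],[0,0,-0.0712]],[[0,0,-1],[0,0,-0.0712]],[[0,0,-0.9],[0,0,0]],[[0,0,0],[0,0,0]],[[0,0,0],[0,0,0]]]'

```text
time_s: 9.6
tool_pos: [0.521, -0.0971, 0.1067]
ee_rot: [0.334, 3.123, 0.0]
contact_force: [0.8, -0.6, -2.0]
grip_width: 0.0226
grasp_force: 78.7
```

Run:
```python
from h import *
from scipy.spatial.transform import Rotation as R
im=read_camera("side");cv2.imwrite("pics/side5.png",im)
s=state();t=s["tool_pos"];Y=R.from_rotvec(s["ee_rot"]).as_matrix()[:,1];print(t,np.arctan2(Y[1],Y[0]),s["qpos"],s["contact_force"],s["torque"])
p=proj("side",t-[0,0,.0662])[0];print("pred tip",p,"pred cam",proj("side",[.5199,-.0974,.03])[0])
q=np.array([304,210]);c=im[q[1]:q[1]+50,q[0]:q[0]+50]
print("crop pred tip",(p-q)*12)
c=np.clip(c.astype(float)*1.6,0,255).astype(np.uint8)
cv2.imwrite("pics/c6.png",cv2.resize(c,(600,600),interpolation=cv2.INTER_CUBIC))
```

```text
[ 0.52114653 -0.09722387  0.10698739] 1.3574016573723737 [-1.84471971e-01  1.52783102e-01 -2.27236044e-01  1.18956852e+00
  5.71820925e-05  2.89227881e-02] [ 0.04988745  0.17583066 -1.06410706] [0.00689443 0.09429746 0.03270796]
pred tip [329.08854924 242.38843362] pred cam [328.68935763 245.58474331]
crop pred tip [301.06259094 388.66120344]
```

View pics/c6.png

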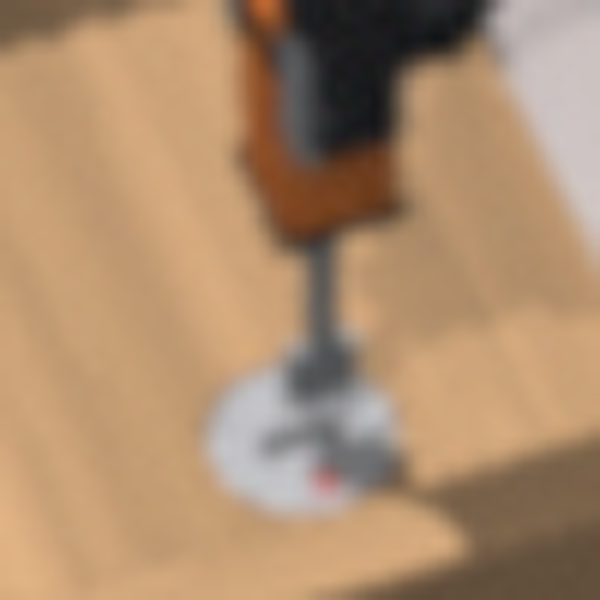

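The tip sits at about (319,390) and the slot centre at (302,434), running from (262,443) to (338,425). The blade is parallel to the slot but about 3 mm too far along it. I'll shift and descend gently.

Emit:
jog_arm --increments '[[[-0.14,0.025,0],[0,0,0]],[[0,0,-0.2],[0,0,0]],[[0,0,-0.2],[0,0,0]],[[0,0,0],[0,0,0]]]'

```text
time_s: 10.15
tool_pos: [0.5174, -0.0969, 0.0976]
ee_rot: [-0.336, -3.123, -0.0]
contact_force: [0.1, -1.6, -0.1]
grip_width: 0.0229
grasp_force: 78.7
```

Emit:
jog_arm --increments '[[[0,0,-0.05],[0,0,0]],[[0,0,-0.05],[0,0,0]],[[0,0,0],[0,0,0]]]'

```text
time_s: 10.52
tool_pos: [0.5177, -0.097, 0.096]
ee_rot: [-0.336, -3.123, -0.0]
contact_force: [-0.2, 0.2, -1.7]
grip_width: 0.0226
grasp_force: 78.7
```

Emit:
jog_arm --increments '[[[0,0,-0.05],[0,0,0]],[[0,0,-0.05],[0,0,0]],[[0,0,0],[0,0,0]]]'

```text
time_s: 10.9
tool_pos: [0.5177, -0.0969, 0.094]
ee_rot: [-0.336, -3.123, -0.0]
contact_force: [-0.0, -0.2, -1.4]
grip_width: 0.0224
grasp_force: 78.7
```

Emit:
jog_arm --increments '[[[0,0,-0.05],[0,0,0]],[[0,0,0],[0,0,0]]]'

```text
time_s: 11.15
tool_pos: [0.5177, -0.097, 0.093]
ee_rot: [-0.336, -3.123, 0.0]
contact_force: [-0.2, 0.9, -1.4]
grip_width: 0.0229
grasp_force: 78.7
```

Emit:
jog_arm --increments '[[[0,0,-0.05],[0,0,0]],[[0,0,0],[0,0,0]]]'

```text
time_s: 11.4
tool_pos: [0.5177, -0.0969, 0.092]
ee_rot: [-0.336, -3.123, -0.0]
contact_force: [-0.3, 0.2, -2.4]
grip_width: 0.0228
grasp_force: 78.7
```

Emit:
jog_arm --increments '[[[0,0,-0.05],[0,0,0]],[[0,0,0],[0,0,0]]]'

```text
time_s: 11.65
tool_pos: [0.5176, -0.097, 0.091]
ee_rot: [-0.336, -3.123, 0.0]
contact_force: [-0.6, 0.3, -1.5]
grip_width: 0.0225
grasp_force: 78.7
```

Emit:
jog_arm --increments '[[[0,0,-0.03],[0,0,0]],[[0,0,0],[0,0,0]]]'

```text
time_s: 11.9
tool_pos: [0.5177, -0.0969, 0.0904]
ee_rot: [-0.336, -3.124, -0.0]
contact_force: [0.4, -0.1, -1.6]
grip_width: 0.0227
grasp_force: 78.7
```

Run:
```python
from h import *
for i in range(3):
    read_camera("side");s=state();print(s["tool_pos"].round(4),s["contact_force"].round(2),s["torque"].round(3))
```

```text
[ 0.5177 -0.097   0.0905] [-0.21 -0.3  -0.24] [ 0.044 -0.008  0.055]
[ 0.5177 -0.097   0.0904] [ 0.6   0.39 -2.04] [-0.03   0.004 -0.027]
[ 0.5177 -0.097   0.0905] [ 0.45  0.01 -1.75] [-0.037  0.004 -0.005]
```

Emit:
jog_arm --increments '[[[0,0,-0.03],[0,0,0]],[[0,0,0],[0,0,0]]]'

```text
time_s: 12.3
tool_pos: [0.5178, -0.097, 0.09]
ee_rot: [0.336, 3.123, -0.0]
contact_force: [0.1, 0.2, 0.8]
grip_width: 0.0231
grasp_force: 79.0
```

Emit:
jog_arm --increments '[[[0,0,-0.03],[0,0,0]],[[0,0,0],[0,0,0]]]'

```text
time_s: 12.55
tool_pos: [0.5179, -0.097, 0.0899]
ee_rot: [0.336, 3.123, -0.0]
contact_force: [-2.4, 0.1, 4.9]
grip_width: 0.0227
grasp_force: 79.5
```

Emit:
jog_arm --increments '[[[0,0,0.03],[0,0,0]],[[0.0022,0.008,0],[0,0,-0.0358]],[[0.0022,0.008,0],[0,0,-0.0358]],[[0,0,0],[0,0,0]]]'

```text
time_s: 13.05
tool_pos: [0.5181, -0.0965, 0.09]
ee_rot: [0.567, 3.09, 0.0]
contact_force: [0.0, -0.1, 3.6]
grip_width: 0.0228
grasp_force: 79.1
```

```bash
cat > m.py <<'E'
from h import *
from scipy.spatial.transform import Rotation as R
a=[]
for i in range(6): read_camera("side");s=state();a.append(np.r_[s["contact_force"],s["torque"]])
Y=R.from_rotvec(s["ee_rot"]).as_matrix()[:,1]
a=np.array(a);print(s["time_s"],s["tool_pos"].round(4),"yaw",round(float(np.arctan2(Y[1],Y[0])),3),a.mean(0).round(3),"sd tz",a[:,5].std().round(3),s["grip_width"].round(4))
E
python3 m.py
```

```text
Traceback (most recent call last):
  File "m.py", line 6, in <module>
    a=np.array(a);print(s["time_s"],s["tool_pos"].round(4),"yaw",round(float(np.arctan2(Y[1],Y[0])),3),a.mean(0).round(3),"sd tz",a[:,5].std().round(3),s["grip_width"].round(4))
                                                                                                                                                        ^^^^^^^^^^^^^^^^^^^^^
AttributeError: 'float' object has no attribute 'round'
```

Emit:
jog_arm --increments '[[[0.0035,0.0075,0],[0,0,-0.0358]],[[0.0035,0.0075,0],[0,0,-0.0358]],[[0,0,0],[0,0,0]]]'

```text
time_s: 13.72
tool_pos: [0.518, -0.0964, 0.09]
ee_rot: [0.797, 3.039, -0.0]
contact_force: [-0.6, -0.8, 3.3]
grip_width: 0.0224
grasp_force: 79.3
```

```bash
python3 m.py
```

```text
Traceback (most recent call last):
  File "m.py", line 6, in <module>
    a=np.array(a);print(s["time_s"],s["tool_pos"].round(4),"yaw",round(float(np.arctan2(Y[1],Y[0])),3),a.mean(0).round(3),"sd tz",a[:,5].std().round(3),s["grip_width"].round(4))
                                                                                                                                                        ^^^^^^^^^^^^^^^^^^^^^
AttributeError: 'float' object has no attribute 'round'
```

```bash
sed -i 's/s\["grip_width"\].round(4)/s["grip_width"]/' m.py; python3 m.py
```

```text
14.325 [ 0.518  -0.0964  0.09  ] yaw 1.057 [-0.255 -0.051  4.252  0.021  0.021  0.092] sd tz 0.019 0.022430050637100143
```

Emit:
jog_arm --increments '[[[0.0047,0.0067,0],[0,0,-0.0358]],[[0.0047,0.0067,0],[0,0,-0.0358]],[[0,0,0],[0,0,0]]]'

```text
time_s: 14.7
tool_pos: [0.518, -0.0963, 0.09]
ee_rot: [1.024, 2.97, -0.001]
contact_force: [-0.7, -0.1, 4.5]
grip_width: 0.0226
grasp_force: 79.5
```

```bash
python3 m.py
```

```text
15.0 [ 0.518  -0.0963  0.09  ] yaw 0.907 [-0.628 -0.498  5.252 -0.173  0.207  0.09 ] sd tz 0.029 0.0227328824068277
```

Emit:
jog_arm --increments '[[[0.0035,0.004,0],[0,0,-0.024]],[[0.0035,0.004,0],[0,0,-0.024]],[[0,0,0],[0,0,0]]]'

```text
time_s: 15.38
tool_pos: [0.5181, -0.0962, 0.09]
ee_rot: [-1.172, -2.915, 0.001]
contact_force: [-1.1, -1.0, 5.6]
grip_width: 0.0225
grasp_force: 79.6
```

```bash
python3 m.py
```

```text
15.675 [ 0.518  -0.0962  0.09  ] yaw 0.807 [-1.37  -0.814  5.662 -0.245  0.307  0.092] sd tz 0.035 0.02290634687157557
```

Emit:
jog_arm --increments '[[[0.004,0.0035,0.01],[0,0,-0.024]],[[0.004,0.0035,0],[0,0,-0.024]],[[0,0,0],[0,0,0]]]'

```text
time_s: 16.05
tool_pos: [0.518, -0.0961, 0.09]
ee_rot: [-1.316, -2.852, 0.002]
contact_force: [-1.3, -1.4, 6.0]
grip_width: 0.0229
grasp_force: 79.5
```

```bash
python3 m.py
```

```text
16.35 [ 0.5181 -0.096   0.09  ] yaw 0.706 [-2.062 -2.061  4.226 -0.591  0.599  0.113] sd tz 0.017 0.022243220662091237
```

Emit:
jog_arm --increments '[[[0.0045,0.0035,0.01],[0,0,-0.024]],[[0.0045,0.0035,0],[0,0,-0.024]],[[0,0,0],[0,0,0]]]'

```text
time_s: 16.73
tool_pos: [0.5181, -0.0959, 0.09]
ee_rot: [-1.457, -2.782, 0.002]
contact_force: [-2.6, -2.7, 3.2]
grip_width: 0.0226
grasp_force: 79.3
```

```bash
python3 m.py
```

```text
17.025 [ 0.5182 -0.0958  0.09  ] yaw 0.605 [-2.971 -2.759  2.522 -0.928  0.922  0.132] sd tz 0.037 0.02279849662582011
```

Emit:
jog_arm --increments '[[[-0.025,-0.017,0],[0,0,0]],[[0.003,0.002,0],[0,0,-0.016]],[[0.003,0.002,0],[0,0,-0.016]],[[0,0,0],[0,0,0]]]'

```text
time_s: 17.52
tool_pos: [0.518, -0.0958, 0.09]
ee_rot: [-1.551, -2.731, 0.0]
contact_force: [-2.3, -2.7, -0.0]
grip_width: 0.0227
grasp_force: 79.0
```

```bash
python3 m.py
```

```text
17.825 [ 0.518  -0.0958  0.0901] yaw 0.538 [-2.453 -2.823 -0.993 -0.793  0.71   0.12 ] sd tz 0.035 0.02303908052332234
```

Emit:
jog_arm --increments '[[[0.003,0.002,0],[0,0,-0.016]],[[0.003,0.002,0],[0,0,-0.016]],[[0,0,0],[0,0,0]]]'

```text
time_s: 18.2
tool_pos: [0.5181, -0.0958, 0.0901]
ee_rot: [-1.642, -2.678, 0.0]
contact_force: [-2.6, -2.8, -2.8]
grip_width: 0.0227
grasp_force: 78.6
```

```bash
python3 m.py
```

```text
18.5 [ 0.5181 -0.0958  0.0901] yaw 0.471 [-3.179 -2.564 -3.472 -0.764  0.928  0.125] sd tz 0.025 0.022556250507155803
```

Emit:
jog_arm --increments '[[[-0.005,-0.005,-0.01],[0,0,-0.024]],[[0,0,0],[0,0,-0.024]],[[0,0,0],[0,0,0]]]'

```text
time_s: 18.88
tool_pos: [0.5181, -0.0958, 0.0901]
ee_rot: [-1.773, -2.593, -0.0]
contact_force: [-3.7, -2.4, -2.8]
grip_width: 0.0224
grasp_force: 78.7
```

```bash
python3 m.py
```

```text
19.175 [ 0.5182 -0.0958  0.0901] yaw 0.371 [-3.816 -1.921 -2.409 -0.617  1.082  0.146] sd tz 0.024 0.022526747879681112
```

Emit:
jog_arm --increments '[[[0.002,0,0],[0,0,-0.016]],[[0.002,0,0],[0,0,-0.016]],[[0,0,0],[0,0,0]]]'

```text
time_s: 19.55
tool_pos: [0.5182, -0.0958, 0.0901]
ee_rot: [-1.86, -2.531, 0.0]
contact_force: [-4.2, -1.3, -2.1]
grip_width: 0.0228
grasp_force: 78.7
```

```bash
python3 m.py
```

```text
19.85 [ 0.5182 -0.0959  0.0901] yaw 0.304 [-4.481 -1.288 -1.507 -0.452  1.347  0.157] sd tz 0.04 0.022703572962696112
```

Emit:
jog_arm --increments '[[[-0.005,0,0],[0,0,-0.016]],[[0,0,0],[0,0,-0.016]],[[0,0,0],[0,0,0]]]'

```text
time_s: 20.23
tool_pos: [0.5182, -0.0958, 0.09]
ee_rot: [-1.944, -2.467, -0.0]
contact_force: [-4.2, -1.2, -2.0]
grip_width: 0.0223
grasp_force: 78.7
```

```bash
python3 m.py
```

```text
20.525 [ 0.5182 -0.0959  0.09  ] yaw 0.237 [-4.387 -0.925 -2.446 -0.311  1.3    0.168] sd tz 0.039 0.022749040413414644
```

Emit:
jog_arm --increments '[[[0,0,0],[0,0,-0.016]],[[0,0,0],[0,0,-0.016]],[[0,0,0],[0,0,0]]]'

```text
time_s: 20.9
tool_pos: [0.5182, -0.0959, 0.0901]
ee_rot: [-2.026, -2.401, -0.0]
contact_force: [-4.6, -0.9, -2.7]
grip_width: 0.0227
grasp_force: 78.7
```

```bash
python3 m.py
```

```text
21.2 [ 0.5182 -0.0959  0.0901] yaw 0.17 [-4.064 -0.86  -2.671 -0.229  1.279  0.152] sd tz 0.017 0.022961648689970558
```

Run:
```python
from h import *
cv2.setRNGSeed(0)
def dot(im):
    d=im[...,2].astype(float)-im[...,1]-1.0*(im[...,1].astype(float)-im[...,0]).clip(0);w=crop(np.clip(d-18,0,None),(329,246),12);V,U=np.mgrid[:400,:640];w[:236]=0
    return w.sum(),((w*U).sum()/w.sum(),(w*V).sum()/w.sum())
c=np.array([.5199,-.0976,.03])
for im in(cv2.imread("pics/side0.png"),cv2.imread("pics/side5.png"),read_camera("side")):
    s,uv=dot(im);r=ray("side",uv,.03)-c;print(s,uv,r[:2]*1e3,"cam yaw",np.arctan2(r[0],-r[1]))
```

```text
21.0 (np.float64(330.76190476190476), np.float64(249.85714285714286)) [ -2.4775364  -12.70434383] cam yaw -0.1925976357473173
29.0 (np.float64(330.6551724137931), np.float64(249.6206896551724)) [ -2.32599258 -12.00483484] cam yaw -0.19138326785831603
7.0 (np.float64(325.57142857142856), np.float64(249.0)) [-11.21561087  -4.35341854] cam yaw -1.2005408857564193
```

Emit:
jog_arm --increments '[[[0,0,0],[0,0,-0.016]],[[0,0,0],[0,0,-0.016]],[[0,0,0],[0,0,0]]]'

```text
time_s: 21.62
tool_pos: [0.5182, -0.0959, 0.0901]
ee_rot: [-2.105, -2.332, -0.0]
contact_force: [-4.2, -0.6, -3.2]
grip_width: 0.0228
grasp_force: 78.6
```

```bash
python3 m.py
```

```text
21.925 [ 0.5182 -0.0959  0.0901] yaw 0.103 [-4.097 -0.554 -2.838 -0.103  1.201  0.151] sd tz 0.014 0.02298914665685436
```

The cam is following (turned about 1.0 rad) and isn't tight yet, so I'll continue.

Emit:
jog_arm --increments '[[[0,0,0],[0,0,-0.016]],[[0,0,0],[0,0,-0.016]],[[0,0,0],[0,0,0]]]'

```text
time_s: 22.3
tool_pos: [0.5183, -0.0959, 0.0901]
ee_rot: [-2.182, -2.26, -0.0]
contact_force: [-3.9, -0.2, -2.4]
grip_width: 0.0227
grasp_force: 78.5
```

```bash
python3 m.py
```

```text
22.6 [ 0.5183 -0.0959  0.0901] yaw 0.036 [-3.837  0.01  -3.096 -0.017  1.172  0.202] sd tz 0.025 0.023308885468838633
```

Emit:
jog_arm --increments '[[[0,0,0],[0,0,-0.016]],[[0,0,0],[0,0,-0.016]],[[0,0,0],[0,0,0]]]'

```text
time_s: 22.98
tool_pos: [0.5183, -0.0959, 0.0901]
ee_rot: [-2.257, -2.186, -0.0]
contact_force: [-3.8, -0.3, -3.1]
grip_width: 0.0225
grasp_force: 78.5
```

```bash
python3 m.py
```

```text
23.275 [ 0.5183 -0.0959  0.0901] yaw -0.031 [-3.927  0.33  -3.503  0.11   1.102  0.261] sd tz 0.014 0.022852536152724527
```

Emit:
jog_arm --increments '[[[0,0,0],[0,0,-0.01]],[[0,0,0],[0,0,0]],[[0,0,0],[0,0,0]]]'

```text
time_s: 23.65
tool_pos: [0.5183, -0.0959, 0.0901]
ee_rot: [-2.279, -2.162, -0.0]
contact_force: [-3.6, 0.0, -3.2]
grip_width: 0.0226
grasp_force: 78.4
```

```bash
python3 m.py
python3 - <<'E'
from h import *
for n,im in(("start",cv2.imread("pics/side0.png")),("now",read_camera("side"))):
    # profile across the gap board/panel far from driver, along shelf -y at x'=-40mm and +55
    for xs in(-.05,.05):
        yaw=-.2;ux=np.array([np.cos(yaw),np.sin(yaw),0]);uy=np.array([-np.sin(yaw),np.cos(yaw),0])
        c=np.array([.5199,-.0974,0])
        P=np.array([c+xs*ux-d*uy+[0,0,.055] for d in np.arange(.030,.060,.002)])
        uv=proj("side",P).astype(np.float32)
        g=cv2.remap(cv2.cvtColor(im,cv2.COLOR_BGR2GRAY),uv[None,:,0],uv[None,:,1],cv2.INTER_LINEAR)[0];print(n,xs,g)
E
```

```text
23.95 [ 0.5182 -0.0959  0.0901] yaw -0.052 [-3.241  0.274 -3.67   0.146  1.015  0.274] sd tz 0.024 0.023107733847943797
start -0.05 [104 104 103 103 105 106 106 104 104 105 106 102  91  75  59]
start 0.05 [104 104 103 103 103 104 105 106 106 106 105 102  90  74  58]
now -0.05 [110 109 109 110 111 111 110 109 110 110 106  92  75  60  55]
now 0.05 [109 109 108 104 102  94  82  70  66  66  66  63  59  55  53]
```

Torque is 0.27 N m and the panel edge has shifted about 2 mm to home: it's tight. I'll ease the blade within the slot's play and lift out.

Emit:
jog_arm --increments '[[[0,0,0],[0,0,0.012]],[[0,0,0],[0,0,0.012]],[[0,0,0],[0,0,0]]]'

```text
time_s: 24.38
tool_pos: [0.5182, -0.0959, 0.0901]
ee_rot: [2.224, 2.219, -0.0]
contact_force: [-3.9, -0.3, -2.8]
grip_width: 0.023
grasp_force: 78.5
```

```bash
python3 m.py
```

```text
24.675 [ 0.5182 -0.0959  0.0901] yaw -0.002 [-3.204  0.154 -3.542  0.104  1.018  0.184] sd tz 0.022 0.02248085882017931
```

Emit:
jog_arm --increments '[[[-0.005,0,0],[0,0,0.02]],[[0,0,0],[0,0,0.02]],[[0,0,0],[0,0,0]]]'

```text
time_s: 25.05
tool_pos: [0.5182, -0.096, 0.0901]
ee_rot: [2.13, 2.309, -0.0]
contact_force: [-3.5, 0.2, -3.7]
grip_width: 0.0227
grasp_force: 78.5
```

```bash
python3 m.py
```

```text
25.35 [ 0.5182 -0.096   0.0901] yaw 0.081 [-3.714  0.225 -3.336  0.051  1.022  0.063] sd tz 0.029 0.02271003751480662
```

Emit:
jog_arm --increments '[[[-0.02,0,0],[0,0,0.016]],[[0,0,0.05],[0,0,0]],[[0,0,0.1],[0,0,0]],[[0,0,0.1],[0,0,0]],[[0,0,0.2],[0,0,0]],[[0,0,0.5],[0,0,0]],[[0,0,1],[0,0,0]],[[0,0,1],[0,0,0]]]'

```text
time_s: 26.35
tool_pos: [0.5182, -0.0959, 0.1506]
ee_rot: [2.089, 2.345, 0.001]
contact_force: [1.4, -0.4, -0.9]
grip_width: 0.0226
grasp_force: 78.8
```

```bash
python3 m.py
```

```text
26.65 [ 0.5175 -0.0958  0.1484] yaw 0.115 [ 0.482 -0.169 -0.7   -0.008 -0.013 -0.035] sd tz 0.026 0.022728977931701023
```

Emit:
jog_arm --increments '[[[0.09,0.98,0.35],[0,0,0.063]],[[0.09,0.98,0.35],[0,0,0.063]],[[0.09,0.98,0],[0,0,0.063]],[[0.09,0.98,0],[0,0,0.063]],[[0.09,0.98,0],[0,0,0.063]],[[0.09,0.98,0],[0,0,0.063]],[[0.09,0.98,0],[0,0,0.063]],[[0.09,0.98,0],[0,0,0.063]]]'

```text
time_s: 27.65
tool_pos: [0.5317, 0.0615, 0.1621]
ee_rot: [-0.617, -3.079, 0.001]
contact_force: [-1.0, -0.6, -1.3]
grip_width: 0.0227
grasp_force: 78.9
```

Emit:
jog_arm --increments '[[[0.09,0.98,0],[0,0,0.063]],[[0.09,0.98,0],[0,0,0.063]],[[0.09,0.98,0],[0,0,0.063]],[[0.09,0.98,0],[0,0,0.063]],[[0.09,0.98,0],[0,0,0.063]],[[0.09,0.98,0],[0,0,0.063]],[[0.09,0.98,0],[0,0,0.063]],[[0,0,0],[0,0,0]]]'

```text
time_s: 28.65
tool_pos: [0.5443, 0.199, 0.1619]
ee_rot: [0.814, -3.032, 0.0]
contact_force: [0.0, -0.9, -1.7]
grip_width: 0.0227
grasp_force: 78.9
```

```bash
python3 m.py
python3 - <<'E'
from h import *
im=read_camera("side");cv2.imwrite("pics/side7.png",im)
t=state()["tool_pos"]
p=proj("side",t-[0,0,.0662])[0];print(p,"hole pred",proj("side",[.5446,.1985,.066])[0],"hole seen approx 278.0,157.2")
q=np.round(p).astype(int)-[40,50];print(q)
c=np.clip(im[q[1]:q[1]+80,q[0]:q[0]+80].astype(float)*1.8,0,255).astype(np.uint8)
cv2.imwrite("pics/c7.png",cv2.resize(c,(600,600),interpolation=cv2.INTER_CUBIC))
E
```

```text
28.95 [0.5447 0.1974 0.163 ] yaw 2.093 [ 0.063  0.198 -1.239 -0.025  0.003  0.007] sd tz 0.022 0.02246888683108365
[276.0111257  148.10162131] hole pred [276.75598074 156.87332324] hole seen approx 278.0,157.2
[236  98]
```

View pics/c7.png

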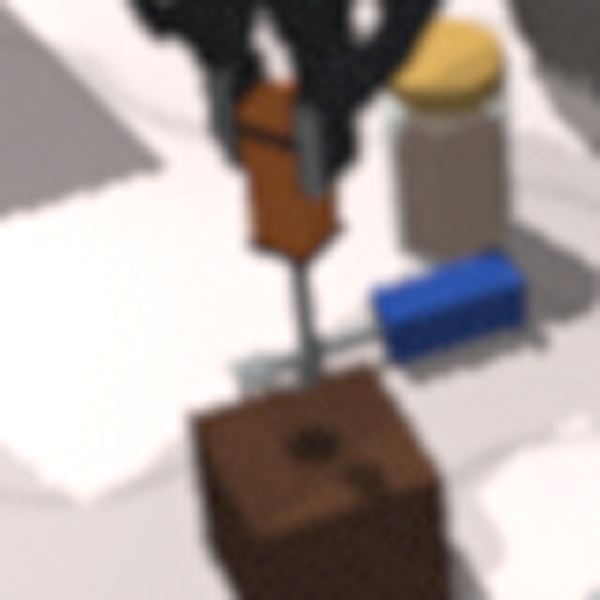

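The tip at (310,380) sits right above the hole at (313,445). Lowering.

Emit:
jog_arm --increments '[[[0,0.03,-0.7],[0,0,0.003]],[[0,0,-0.7],[0,0,0.003]],[[0,0,-0.3],[0,0,0]],[[0,0,-0.2],[0,0,0]],[[0,0,0],[0,0,0]]]'

```text
time_s: 29.62
tool_pos: [0.5446, 0.1987, 0.1249]
ee_rot: [0.832, -3.029, 0.0]
contact_force: [-0.4, -0.8, -1.7]
grip_width: 0.0229
grasp_force: 78.9
```

```bash
python3 m.py
```

```text
29.925 [0.5449 0.1988 0.1255] yaw 2.107 [-2.190e-01  1.800e-01 -1.086e+00  6.000e-03 -1.000e-03  2.100e-02] sd tz 0.016 0.02282414783539038
```

Tip is about 7 mm into the hole with no contact. Continuing in two stages.

Emit:
jog_arm --increments '[[[0,0,-0.4],[0,0,0]],[[0,0,-0.4],[0,0,0]],[[0,0,-0.4],[0,0,0]],[[0,0,-0.4],[0,0,0]],[[0,0,-0.4],[0,0,0]],[[0,0,0],[0,0,0]]]'

```text
time_s: 30.68
tool_pos: [0.5442, 0.1985, 0.0842]
ee_rot: [0.832, -3.028, 0.0]
contact_force: [0.1, -0.2, -0.3]
grip_width: 0.0226
grasp_force: 78.9
```

Emit:
jog_arm --increments '[[[0,0,-0.3],[0,0,0]],[[0,0,-0.2],[0,0,0]],[[0,0,-0.07],[0,0,0]],[[0,0,0],[0,0,0]]]'

```text
time_s: 31.18
tool_pos: [0.5447, 0.1986, 0.0737]
ee_rot: [0.832, -3.029, 0.0]
contact_force: [0.3, -0.2, -1.1]
grip_width: 0.0231
grasp_force: 78.9
```

Emit:
jog_arm --increments '[[[0,0,-0.04],[0,0,0]],[[0,0,-0.04],[0,0,0]],[[0,0,0],[0,0,0]]]'

```text
time_s: 31.55
tool_pos: [0.5448, 0.1987, 0.0722]
ee_rot: [-0.832, 3.029, -0.0]
contact_force: [0.2, -0.2, -1.0]
grip_width: 0.0227
grasp_force: 79.1
```

Emit:
jog_arm --increments '[[[0,0,0],[0,0,0]],[[0,0,0],[0,0,0]],[[0,0,0],[0,0,0]],[[0,0,0],[0,0,0]]]' --grip 0

```text
time_s: 32.05
tool_pos: [0.5448, 0.1987, 0.0722]
ee_rot: [-0.832, 3.029, 0.0]
contact_force: [-0.6, -0.2, -0.7]
grip_width: 0.0431
grasp_force: 0.0
```

Emit:
jog_arm --increments '[[[0,0,0.3],[0,0,0]],[[0,0,0.7],[0,0,0]],[[0,0,1],[0,0,0]],[[0,0,1],[0,0,0]],[[0,0,1],[0,0,0]],[[0,0,1],[0,0,0]],[[0,0,1],[0,0,0]],[[0,0,0],[0,0,0]]]'

```text
time_s: 33.05
tool_pos: [0.5458, 0.1991, 0.1947]
ee_rot: [-0.831, 3.025, 0.001]
contact_force: [0.2, -0.0, -0.5]
grip_width: 0.0426
grasp_force: 0.0
```

```bash
python3 m.py
python3 - <<'E'
from h import *
im=read_camera("side");cv2.imwrite("pics/side8.png",im);im0=cv2.imread("pics/side0.png")
# handle column mask start vs now
for n,i in(("start",im0),("now",im)):
    d=crop((rb(i)>44)*1.,(277,148),15);v,u=np.nonzero(d);print(n,len(u),u.mean(),v.mean(),v.min(),v.max())
    yaw=-.2;ux=np.array([np.cos(yaw),np.sin(yaw),0]);uy=np.array([-np.sin(yaw),np.cos(yaw),0]);c=np.array([.5199,-.0974,0])
    uv=proj("side",np.array([c-.05*ux-d*uy+[0,0,.055] for d in np.arange(.044,.060,.002)])).astype(np.float32)
    print(cv2.remap(cv2.cvtColor(i,cv2.COLOR_BGR2GRAY),uv[None,:,0],uv[None,:,1],cv2.INTER_LINEAR)[0])
for l in("jar0","dipper","dish"): print(l,[[round(float(v)) for v in d["extent"]] for d in search_frame("side",l) if d["p"]>.5])
E
```

```text
33.35 [0.5443 0.1985 0.1912] yaw 2.107 [-0.311  0.069 -0.08  -0.025 -0.03   0.022] sd tz 0.029 0.04266942766790211
start 170 276.0235294117647 147.76470588235293 137 158
[104 104 105 106 102  91  75  59]
now 134 276.23880597014926 147.47761194029852 137 157
[104 105 105 101  88  72  57  52]
jar0 [[400, 360, 28, 42], [465, 323, 33, 45], [295, 119, 18, 31]]
dipper [[364, 161, 56, 26]]
dish [[324, 344, 46, 45]]
```

The driver is back where it started, the panel edge is still home, and the jars, dipper and dish haven't moved. Handing in.

```bash
python3 -c "
from workcell import *
print(job_done())"
```

```text
the job is handed in; nothing more can be done
None
```

I turned the cam until it went tight at about 0.27 N m, which drew the panel roughly 2 mm to home, put the screwdriver back upright in its stand and handed the job in (no verdict came back); the jars, dipper and dish stayed put, but all three free-standing blue look-alikes toppled as the gripper moved in.

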